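# Find the rocking tub lid and press it home

### The arm

A 6-joint arm with a two-finger parallel gripper is mounted at the origin on the work surface. World frame = base frame: x ahead of the robot, y to its left, z up, the work surface at z = 0. Lengths are in m, angles in rad, forces in N, time in s.
With the tool pointing down it reaches from about 0.275 to 0.85 m from the base axis. Payload 19 kg.
Tool frame: the origin (TCP) lies midway between the tips of the shut fingers; the grasp point (between the pads) lies env.grip_depth behind it (env.grip_depth is the distance from the TCP to the grasp point, in m); z points along the fingers, y is the line along which they close (so a half turn about z gives the same grasp; the last joint's range is limited). The gripper opens to 85 mm and grips with 20 to 120 N. Pads are 22 mm wide; open, the fingers measure 114 mm over their backs; the gripper's body (76 mm by 85 mm) begins 54 mm behind the grasp point. The pads swing forward as they close: fully open they stand 13 mm farther back than shut.
Start: joints at [-1.467, 0.15, 1.437, -0, 1.554, -0.134], TCP at [0.135, -0.559, 0.231] pointing down, gripper open.
Joint ranges: [-2.8, 2.8], [-0.68, 2.1], [0.12, 2.68], [-1.39, 4.53], [0.16, 2.79], [-2.81, 2.81]. Speed limits (rad/s): [1.89, 1.89, 2.22, 3.01, 3.01, 3.01].

### API

Orientations are given as [roll, pitch, yaw] about the fixed x, y, z axes, in that order (R = Rz(yaw) Ry(pitch) Rx(roll)).
In Python, from station import sensors, read_camera, camera_params, env gives the robot as it stands.
- The arm moves only by the tool servo_tool, never from a script. Its argument "moves" is text: rows parted by semicolons, each of 5 numbers parted by spaces: the shift along the world's x, y, z in units of 40 mm (1.0 is 40 mm), then the turn about the world's z in units of 5 degrees (1.0 is 5 degrees), then the finger opening in mm, from 0 to 85.4. In form: dx dy dz twist fingers; .... A call has 1 to 5 rows; each row is the pose to reach, as a shift and turn from the pose commanded when the call began; what a row does not reach only later rows make up. A row lasts 1/10 s, in which the tool goes at most 50 mm and 8.59 degrees, less where a joint would pass 70% of its speed; a pose out of reach is approached as far as the arm can. A call with a gripper value outside its range is refused whole. The fingers move at their own pace and stop on an object; the grip force is fixed at half the most. Time passes only in rows, so rows that repeat a pose let the fingers close. It gives the time, the measured TCP pose, the force, the opening and the grip force at its end, in the units of the state.
- sensors.observe(): the state, without advancing time (a new reading comes with each control period).
- read_camera(name): name is "scene" or "side" or "wrist"; returns the picture (400x640x3 uint8, red, green, blue); there is no depth.
- camera_params(name): a dict with "vfov" (degrees; the focal length in pixels is half the picture's height over the tangent of half this angle, whatever the lens; pixels are square), "cx", "cy" (the principal point, pixels), "pose" (4x4, takes a point from camera to world coordinates); the wrist camera has in their place "mount" (4x4, takes a point from camera to tool coordinates, whose origin is the TCP and whose axes are the flange's). Camera axes: x right, y up, looking along -z (the intrinsics and any distortion apply to the point x, -y, -z); pixel columns grow to the right and rows downward; lengths in m; the calibration is good to about 2 mm. A picture is of the moment at which its call begins: read the wrist's pose just before it. camera_params takes no time and is no camera call.
- env.close_job(): hands the job in; it is judged then, once.
The state is a dict: "time": time; "qpos": joint angles; "joint_vel": joint speeds; "tau": joint torques, N m; "eef_pos": TCP position; "orientation": TCP orientation; "wrist_force": force on the tool from outside, world axes, zero at the start; "torque": the same for the moment, N m; "finger_gap": finger opening in m; "finger_force": force on a finger pad.
Only numpy, scipy, OpenCV 4.12 (cv2) and the standard library are available. Lean on these libraries where they do the work, as an engineer would, in place of code of your own. Each camera call takes 0.05 s, during which the arm holds its last target. There are 200 camera calls.

### The job

One of the four blue lids on the parts tubs in the grey tray is not pressed on, though they all look alike. With your fingertips press lightly near the rim of the lids until you find the one that rocks, then press that one firmly in its middle until it is fully home and level. Do not press hard on the good lids, do not lift anything, and leave the screwdriver, the wheel and the paint jar where they are.

Things in the scene. Friction and masses are not known exactly. Their poses are not given: they have to be found in the camera images.
- tray: grey plastic tray fixed to the table, 200 x 200 mm, 40 mm high; origin at the centre of its underside, on the table. Four round wells with centres at x = +-46, y = +-46 mm in its frame, each with a lidded tub; the lids stand 19 to 24 mm above its top.
- lid_a (a point): one of four identical round blue press-on lids, 62 mm across, 14 mm skirt, one per tub. The point is the centre of its flat top; z is the lid's upward axis. Tops are 59 to 64 mm above the table at the start, as each tub stands on springy foam. Neither height, place nor name tells which of lid_a to lid_d is loose; more under the other lids.
- lid_b (a point): blue lid like lid_a, point likewise. A good lid never tilts: pressed anywhere, it sinks with its tub on the foam (1 N preload, then 1 N per mm; 14 mm of travel, then a hard stop) and springs back. A good lid pushed down more than 8 mm counts as pressed hard.
- lid_c (a point): blue lid like lid_a, point likewise. Whichever lid is loose stands level at first; pressed lightly 14 mm or more from its centre (1 to 6 N, about 5 mm down) it rocks down on that side, up to 0.12 rad, and stays cocked when let go. Pressing its rim does not seat it.
- lid_d (a point): blue lid like lid_a, point likewise. The loose lid, pressed near its middle, levels itself and at about 11 N goes 3.5 mm down onto its tub, after some 10 mm of sinking on the foam: about 14 mm down in all, 11 to 16 N. Once home it cannot rock; let go, the tub springs back up and the lid stays 3.5 mm lower than at first.
- loose_lid (a joint): how far the loose lid, whichever it is, has gone down onto its tub, in m: 0 at the start (not pressed on), 0.0035 when fully home.
- good_tub_1 (a joint): how far one of the three tubs with good lids is pushed down into its foam, in m: 0 at rest, 0.014 at the stop. Which of the four lids it carries differs from start to start.
- good_tub_2 (a joint): how far one of the three tubs with good lids is pushed down into its foam, in m: 0 at rest, 0.014 at the stop. Which of the four lids it carries differs from start to start.
- good_tub_3 (a joint): how far one of the three tubs with good lids is pushed down into its foam, in m: 0 at rest, 0.014 at the stop. Which of the four lids it carries differs from start to start.
- driver: loose screwdriver, 170 mm long, lying on the table beside the tray; origin at the middle of its length on the underside, x along it. To be left alone.
- wheel: loose model-car wheel lying flat, 64 mm across, 26 mm high; origin at the centre of its underside. To be left alone.
- pot_paint: loose little paint jar with a red cap, 38 mm across, 55 mm high; origin at the centre of its underside. To be left alone.

How it is judged:
By the outcome, as a careful person would: the job done as asked, in the order asked, and still so for the second after the job is handed in, with the robot touching nothing.
It also fails if it takes over 48 s, if anything falls off the work surface, if the arm or the gripper's body presses on something with over 40 N, if the wrist force passes 120 N, or if a joint passes its speed limit or range.

## Working session

There is one attempt and no reset: what is moved stays moved. The work goes in short steps, Python scripts to look and compute and a tool call to move; the robot and the scene stay as the last step left them, time stands still between calls to the robot, and variables do not carry over. Pictures are saved under pics/ and viewed, at most 10 in all, crops included, and the job is handed in when it is done.

Besides the shell and the picture viewer there is one more tool, called after "Call:" as name(argument=value, ...), one argument or row to a line, values as JSON. servo_tool: Moves the arm, as the interface text tells. Its arguments: {"type":"object","properties":{"moves":{"type":"string"}},"required":["moves"]}

```bash
ls; mkdir -p pics; python3 - <<'E'
from station import sensors, read_camera, camera_params, env
import cv2
print(sensors.observe()); print(env.grip_depth)
for n in ("scene","side"):
    p=camera_params(n); print(n,p)
    cv2.imwrite(f"pics/{n}0.png",read_camera(n)[:,:,::-1])
print(camera_params("wrist"))
E
```

```text
pics
{'time': 0.0, 'qpos': array([-1.46699102e+00,  1.50957084e-01,  1.43799348e+00,  3.98954264e-06,
        1.55379811e+00, -1.34003759e-01]), 'joint_vel': array([ 2.77937026e-04,  1.12682588e-04,  4.93611560e-05, -2.14105949e-03,
       -1.11383865e-03, -3.68477987e-04]), 'tau': array([-4.79715221e-03, -7.13065982e+01, -5.70873535e+01, -6.20179035e-04,
        8.96143756e-03, -9.09105495e-06]), 'eef_pos': array([ 0.13541043, -0.55858722,  0.23071062]), 'orientation': array([-3.14044752e+00, -1.58402116e-04,  2.37808903e-01]), 'wrist_force': array([-0.08181358,  0.53930178,  1.33338341]), 'torque': array([-0.0104731 , -0.03572498, -0.02663301]), 'finger_force': 0.0, 'finger_gap': 0.08515490783327218}
0.0187
scene {'vfov': 44.38459709058262, 'cx': 320.6402827521502, 'cy': 200.63176911755005, 'pose': array([[-0.75473802, -0.4096483 ,  0.51240491,  1.0796875 ],
       [ 0.65590602, -0.48615834,  0.57744036,  0.58765724],
       [ 0.01256245,  0.77190566,  0.63561297,  0.71827895],
       [ 0.        ,  0.        ,  0.        ,  1.        ]])}
side {'vfov': 53.920180812074285, 'cx': 314.37369073541953, 'cy': 198.61073128268896, 'pose': array([[ 0.95210905,  0.19444533, -0.23596477,  0.38131715],
       [-0.30516429,  0.65240752, -0.69371405, -0.48370368],
       [ 0.01905573,  0.73249945,  0.68050087,  0.56027842],
       [ 0.        ,  0.        ,  0.        ,  1.        ]])}
{'vfov': 61.59058188715916, 'cx': 321.469588079931, 'cy': 202.75548298045575, 'mount': array([[ 6.96308779e-04,  9.63755052e-01,  2.66787771e-01,
         6.67383417e-02],
       [ 9.99999748e-01, -7.08567057e-04, -5.03153583e-05,
         2.47118352e-04],
       [ 1.40545345e-04,  2.66787739e-01, -9.63755302e-01,
        -1.42572580e-01],
       [ 0.00000000e+00,  0.00000000e+00,  0.00000000e+00,
         1.00000000e+00]])}
```

View pics/scene0.png

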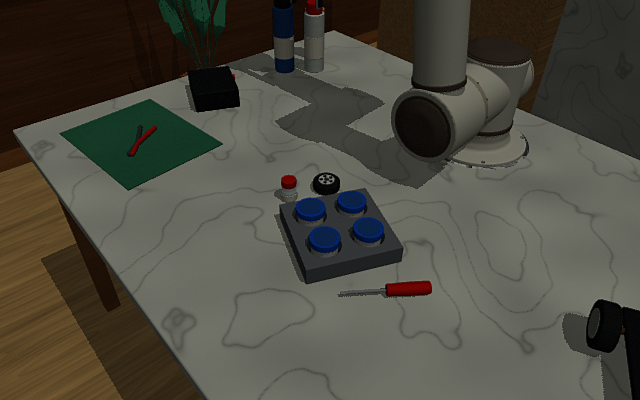

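View pics/side0.png

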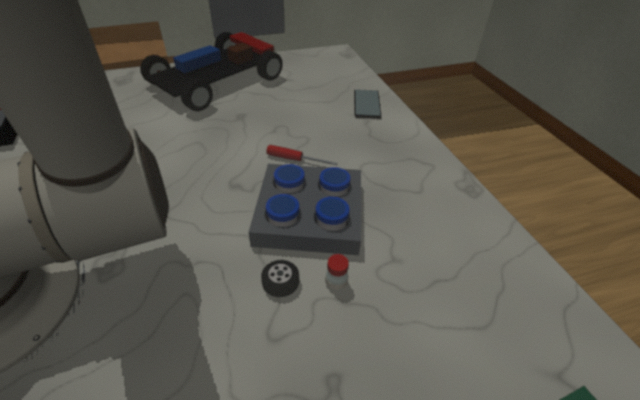

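The pictures show four blue lids: scene at about (311,209), (352,202), (324,240), (369,231); side at (290,177), (335,180), (283,210), (332,212). The jar and wheel are on the −y side and the screwdriver on the +y side.

```bash
cat >h.py <<'E'
from station import sensors, read_camera, camera_params, env
import cv2, numpy as np
from scipy.spatial.transform import Rotation as R
def cam(n):
    p=camera_params(n)
    if n=="wrist":
        s=sensors.observe(); T=np.eye(4); T[:3,:3]=R.from_euler('xyz',s['orientation']).as_matrix(); T[:3,3]=s['eef_pos']
        p['pose']=T@p['mount']
    return p
def ray(p,u,v,z):
    f=200/np.tan(np.radians(p['vfov'])/2)
    d=p['pose'][:3,:3]@np.array([(u-p['cx'])/f,-(v-p['cy'])/f,-1]); o=p['pose'][:3,3]
    return o+d*(z-o[2])/d[2]
def lids(img,amin,vmin=40):
    h=cv2.cvtColor(img,cv2.COLOR_RGB2HSV); m=cv2.inRange(h,(105,120,vmin),(130,255,255))
    m=cv2.morphologyEx(m,cv2.MORPH_OPEN,np.ones((3,3)))
    c,_=cv2.findContours(m,cv2.RETR_EXTERNAL,cv2.CHAIN_APPROX_NONE)
    return [k for k in c if cv2.contourArea(k)>amin]
E
python3 - <<'E'
from h import *
for n in("scene","side"):
    p=cam(n); im=cv2.imread(f"pics/{n}0.png")[:,:,::-1].copy()
    for k in lids(im,200):
        (u,v),ax,a=cv2.fitEllipse(k); print(n,np.round([u,v,*ax]),ray(p,u,v,.057).round(4))
E
```

```text
scene [324. 239.  26.  31.] [0.6175 0.0798 0.057 ]
scene [368. 229.  25.  30.] [0.533  0.1156 0.057 ]
scene [311. 209.  23.  29.] [ 0.5802 -0.0062  0.057 ]
scene [352. 202.  22.  28.] [0.4981 0.0318 0.057 ]
side [332. 210.  27.  33.] [ 0.5775 -0.0083  0.057 ]
side [282. 207.  26.  33.] [0.4922 0.0248 0.057 ]
side [334. 179.  22.  30.] [0.6118 0.0737 0.057 ]
side [289. 175.  22.  30.] [0.5274 0.1095 0.057 ]
side [196.  55.  10.  48.] [0.4071 0.748  0.057 ]
```

Call:
servo_tool(
  moves="1 1.5 0 0 0; 2 3 0 0 0; 3 4.5 0 0 0; 4 6 0 0 0; 5 7.5 0 0 0",
)

```text
time: 0.6
eef_pos: [0.2746, -0.3489, 0.231]
orientation: [-3.141, -0.0, 0.237]
wrist_force: [1.7, -0.9, 0.8]
finger_gap: 0.0124
finger_force: 0.0
```

Call:
servo_tool(
  moves="0.8 1.2 0 0 0; 1.6 2.4 0 0 0; 2.6 3.9 0 0 0; 3.6 5.4 0 0 0; 4.6 6.9 0 0 0",
)

```text
time: 1.1
eef_pos: [0.4134, -0.1408, 0.2313]
orientation: [3.141, -0.0, 0.238]
wrist_force: [0.8, -0.6, -0.2]
finger_gap: -0.0
finger_force: 0.0
```

Call:
servo_tool(
  moves="0.7 1.0 0 0 0; 1.3 2 0 0 0; 2 3 0 0 0; 2.6 3.9 0 0 0; 2.6 3.9 0 0 0",
)

```text
time: 1.6
eef_pos: [0.5183, 0.017, 0.2304]
orientation: [-3.14, 0.001, 0.242]
wrist_force: [-0.8, 0.5, -0.6]
finger_gap: -0.0003
finger_force: 0.0
```

Call:
servo_tool(
  moves="0 0 0 0 0; 0 0 0 0 0",
)

```text
time: 1.8
eef_pos: [0.5163, 0.0126, 0.2311]
orientation: [-3.142, 0.001, 0.237]
wrist_force: [-0.6, -0.1, 0.0]
finger_gap: 0.0002
finger_force: 0.0
```

```bash
cat >look.py <<'E'
import sys
from h import *
p=cam("wrist"); im=read_camera("wrist"); cv2.imwrite(f"pics/{sys.argv[1]}.png",im[:,:,::-1])
print(sensors.observe()['time'],sensors.observe()['eef_pos'].round(4),sensors.observe()['wrist_force'].round(2))
for k in lids(im,500):
    (u,v),ax,a=cv2.fitEllipse(k); print(np.round([u,v,*ax,a],1),ray(p,u,v,.06).round(4))
E
python3 look.py w0
```

```text
1.85 [0.5163 0.0123 0.2313] [ 0.14 -0.4  -0.46]
[301.4 198.9  62.3  63.  113. ] [0.496  0.0274 0.06  ]
[221.1 142.4  65.3  69.5 124.7] [0.5312 0.1113 0.06  ]
[360.1 121.1  67.2  69.9  25.6] [ 0.5799 -0.0084  0.06  ]
[276.5  56.5  70.2  77.3 163.9] [0.6152 0.0763 0.06  ]
```

View pics/w0.png

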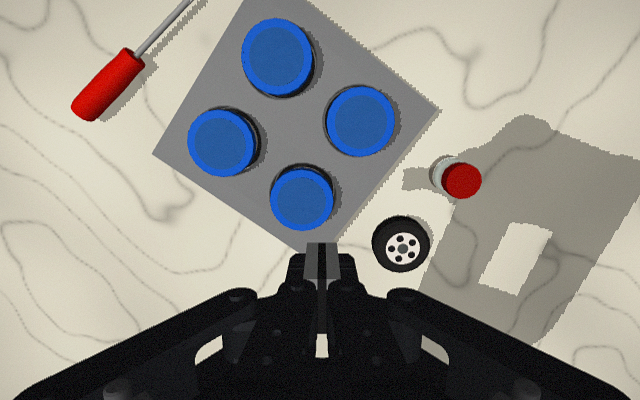

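The wrist view shows all four lids clearly, at (301,199), (221,142), (360,121) and (276,56), with the shut fingertips at (322,250) clear of them. I'll call them A, B, C and D in that order. I'll press about 23 mm off centre along the fingers' narrow direction, starting with A.

Call:
servo_tool(
  moves="-0.4 0.6 -1.1 0 0; -0.64 0.94 -2.2 0 0; -0.64 0.94 -3.3 0 0; -0.64 0.94 -3.9 0 0; -0.64 0.94 -3.9 0 0",
)

```text
time: 2.35
eef_pos: [0.4892, 0.05, 0.0726]
orientation: [-3.14, 0.005, 0.236]
wrist_force: [0.3, -0.3, 0.6]
finger_gap: 0.0004
finger_force: 0.0
```

Call:
servo_tool(
  moves="0 0 -0.1 0 0; 0 0 -0.2 0 0; 0 0 -0.25 0 0; 0 0 -0.25 0 0",
)

```text
time: 2.75
eef_pos: [0.4915, 0.0507, 0.0658]
orientation: [3.141, -0.001, 0.238]
wrist_force: [0.6, -0.0, -0.1]
finger_gap: -0.0003
finger_force: 0.0
```

Call:
servo_tool(
  moves="0 0 -0.05 0 0; 0 0 -0.1 0 0; 0 0 -0.1 0 0",
)

```text
time: 3.05
eef_pos: [0.4912, 0.0509, 0.0612]
orientation: [-3.141, -0.0, 0.238]
wrist_force: [-0.0, 0.1, 1.3]
finger_gap: -0.0003
finger_force: 0.5
```

Call:
servo_tool(
  moves="0 0 -0.05 0 0; 0 0 -0.05 0 0; 0 0 -0.05 0 0",
)

```text
time: 3.35
eef_pos: [0.4913, 0.0509, 0.0594]
orientation: [-3.142, -0.0, 0.238]
wrist_force: [0.8, -0.2, 2.6]
finger_gap: 0.0002
finger_force: 1.4
```

Call:
servo_tool(
  moves="0 0 -0.05 0 0; 0 0 -0.075 0 0; 0 0 -0.075 0 0; 0 0 -0.075 0 0",
)

```text
time: 3.75
eef_pos: [0.4913, 0.0508, 0.0563]
orientation: [-3.142, -0.0, 0.238]
wrist_force: [-0.9, 1.1, 5.5]
finger_gap: -0.0
finger_force: 2.9
```

```bash
python3 look.py wA
```

```text
3.8 [0.4913 0.0509 0.0564] [-0.62  0.31  6.02]
[380.2 243.3  89.3 128.8 119.3] [0.5068 0.0275 0.06  ]
[199.3 142.5 145.6 158.1 126.4] [0.5319 0.1119 0.06  ]
[520.1  92.6 153.4 180.5  50.6] [ 0.581  -0.0081  0.06  ]
[332.   15.3  38.  135.7  90. ] [0.5901 0.0705 0.06  ]
```

View pics/wA.png

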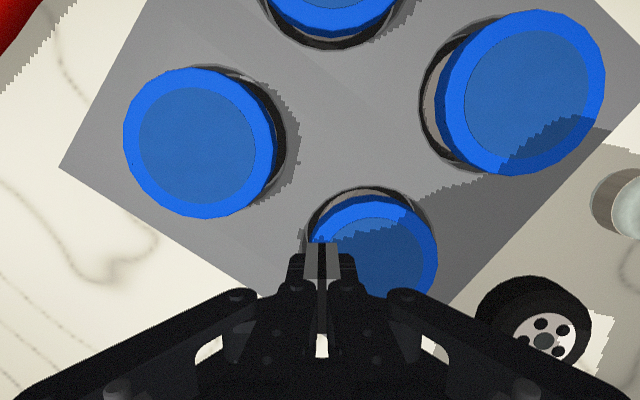

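A is being pressed at the rim near (320,240). The force rises about 1 N/mm, so A looks good. Next is B.

Call:
servo_tool(
  moves="0 0 0.6 0 0; 0.5 0.4 0.6 0 0; 1.13 0.95 0.6 0 0; 1.13 0.95 0.3 0 0; 1.13 0.95 0.25 0 0",
)

```text
time: 4.3
eef_pos: [0.5355, 0.0891, 0.0644]
orientation: [-3.141, 0.003, 0.239]
wrist_force: [-0.6, 0.4, -0.1]
finger_gap: -0.0002
finger_force: 0.0
```

Call:
servo_tool(
  moves="0 0 -0.03 0 0; 0 0 -0.06 0 0; 0 0 -0.06 0 0",
)

```text
time: 4.6
eef_pos: [0.5361, 0.0885, 0.064]
orientation: [-3.142, -0.0, 0.237]
wrist_force: [0.4, 0.1, 0.6]
finger_gap: -0.0
finger_force: 0.0
```

Call:
servo_tool(
  moves="0 0 -0.05 0 0; 0 0 -0.05 0 0; 0 0 -0.05 0 0",
)

```text
time: 4.9
eef_pos: [0.5364, 0.0888, 0.062]
orientation: [-3.142, -0.0, 0.238]
wrist_force: [-0.5, -0.4, -0.3]
finger_gap: 0.0001
finger_force: 0.0
```

Call:
servo_tool(
  moves="0 0 -0.05 0 0; 0 0 -0.05 0 0; 0 0 -0.05 0 0",
)

```text
time: 5.2
eef_pos: [0.5365, 0.0888, 0.06]
orientation: [3.142, -0.0, 0.238]
wrist_force: [0.3, 0.1, 2.3]
finger_gap: 0.0001
finger_force: 1.3
```

Call:
servo_tool(
  moves="0 0 -0.05 0 0; 0 0 -0.05 0 0; 0 0 -0.05 0 0",
)

```text
time: 5.5
eef_pos: [0.5365, 0.0888, 0.058]
orientation: [-3.142, -0.0, 0.238]
wrist_force: [0.2, -0.9, 4.4]
finger_gap: 0.0002
finger_force: 2.3
```

Call:
servo_tool(
  moves="0 0 -0.05 0 0; 0 0 -0.05 0 0; 0 0 -0.05 0 0",
)

```text
time: 5.8
eef_pos: [0.5365, 0.0888, 0.0561]
orientation: [3.142, -0.0, 0.238]
wrist_force: [-0.6, -1.8, 7.1]
finger_gap: 0.0
finger_force: 3.2
```

Call:
servo_tool(
  moves="0 0 0.6 0 0; 0.9 -0.4 0.6 0 0; 2.1 -0.87 0.6 0 0; 2.1 -0.87 0.5 0 0; 2.1 -0.87 0.25 0 0",
)

```text
time: 6.3
eef_pos: [0.6209, 0.0536, 0.0652]
orientation: [-3.141, 0.0, 0.237]
wrist_force: [0.7, 0.3, 0.1]
finger_gap: 0.0001
finger_force: 0.0
```

Call:
servo_tool(
  moves="0 0 -0.03 0 0; 0 0 -0.06 0 0; 0 0 -0.06 0 0",
)

```text
time: 6.6
eef_pos: [0.6199, 0.0545, 0.0637]
orientation: [-3.141, -0.0, 0.238]
wrist_force: [-0.2, 0.1, 0.3]
finger_gap: 0.0003
finger_force: 0.0
```

Call:
servo_tool(
  moves="0 0 -0.05 0 0; 0 0 -0.05 0 0; 0 0 -0.05 0 0",
)

```text
time: 6.9
eef_pos: [0.6203, 0.0542, 0.0617]
orientation: [-3.141, -0.0, 0.238]
wrist_force: [0.1, 1.9, 1.3]
finger_gap: 0.0
finger_force: 0.6
```

Call:
servo_tool(
  moves="0 0 -0.05 0 0; 0 0 -0.05 0 0; 0 0 -0.05 0 0",
)

```text
time: 7.2
eef_pos: [0.6205, 0.0541, 0.0596]
orientation: [-3.141, -0.0, 0.238]
wrist_force: [-0.2, 0.9, 2.8]
finger_gap: -0.0004
finger_force: 1.6
```

Call:
servo_tool(
  moves="0 0 -0.05 0 0; 0 0 -0.08 0 0; 0 0 -0.08 0 0; 0 0 -0.08 0 0",
)

```text
time: 7.6
eef_pos: [0.6205, 0.0541, 0.0564]
orientation: [-3.141, -0.0, 0.238]
wrist_force: [-1.7, 2.3, 6.6]
finger_gap: -0.0001
finger_force: 3.2
```

Call:
servo_tool(
  moves="0 0 0.6 0 0; -0.6 -0.5 0.6 0 0; -1.15 -1 0.6 0 0; -1.15 -1 0.5 0 0; -1.15 -1 0.25 0 0",
)

```text
time: 8.1
eef_pos: [0.5748, 0.0137, 0.0666]
orientation: [3.141, -0.002, 0.237]
wrist_force: [0.7, 0.3, 0.3]
finger_gap: 0.0004
finger_force: 0.0
```

Call:
servo_tool(
  moves="0 0 -0.03 0 0; 0 0 -0.06 0 0; 0 0 -0.06 0 0",
)

```text
time: 8.4
eef_pos: [0.5745, 0.0144, 0.0635]
orientation: [-3.141, 0.001, 0.238]
wrist_force: [-0.5, 0.0, 0.7]
finger_gap: 0.0
finger_force: 0.5
```

Call:
servo_tool(
  moves="0 0 -0.05 0 0; 0 0 -0.05 0 0; 0 0 -0.05 0 0",
)

```text
time: 8.7
eef_pos: [0.5745, 0.0142, 0.062]
orientation: [-3.141, -0.0, 0.238]
wrist_force: [-0.3, 1.4, 1.1]
finger_gap: -0.0004
finger_force: 0.9
```

Call:
servo_tool(
  moves="0 0 -0.05 0 0; 0 0 -0.05 0 0; 0 0 -0.05 0 0",
)

```text
time: 9.0
eef_pos: [0.5744, 0.0141, 0.0599]
orientation: [-3.141, -0.0, 0.238]
wrist_force: [0.1, 2.5, 2.8]
finger_gap: -0.0001
finger_force: 1.5
```

Call:
servo_tool(
  moves="0 0 -0.05 0 0; 0 0 -0.05 0 0; 0 0 -0.05 0 0",
)

```text
time: 9.3
eef_pos: [0.5745, 0.0141, 0.058]
orientation: [-3.141, -0.0, 0.238]
wrist_force: [0.2, 2.6, 3.4]
finger_gap: -0.0005
finger_force: 2.4
```

Call:
servo_tool(
  moves="0 0 1 0 0; -0.5 0 2.1 0 0; -1 0 3.2 0 0; -1.45 -0.05 4.33 0 0; -1.45 -0.05 4.33 0 0",
)

```text
time: 9.8
eef_pos: [0.5166, 0.0115, 0.2373]
orientation: [3.138, -0.008, 0.238]
wrist_force: [0.8, -0.5, -0.5]
finger_gap: -0.0003
finger_force: 0.0
```

Call:
servo_tool(
  moves="0 0 0 0 0; 0 0 0 0 0",
)

```text
time: 10.0
eef_pos: [0.5161, 0.0119, 0.2299]
orientation: [-3.141, 0.002, 0.238]
wrist_force: [0.0, 0.2, 0.1]
finger_gap: -0.0002
finger_force: 0.0
```

```bash
python3 look.py w1; python3 - <<'E'
import cv2,numpy as np
a=cv2.imread('pics/w0.png');b=cv2.imread('pics/w1.png')
d=np.minimum(cv2.absdiff(a,b)*2,255)
c=np.vstack([np.hstack([x[0:250,160:440] for x in (a,b)]),np.hstack([d[0:250,160:440],np.zeros((250,280,3),np.uint8)])])
cv2.imwrite('pics/cmp1.png',c)
E
```

```text
10.05 [0.5161 0.0119 0.2295] [-1.2  -0.39  0.09]
[300.7 198.7  62.3  63.2 109.5] [0.496  0.0274 0.06  ]
[220.1 141.9  65.6  69.8 123.5] [0.5312 0.1113 0.06  ]
[359.5 120.5  67.7  70.3  23.7] [ 0.5799 -0.0082  0.06  ]
[275.7  55.6  70.5  77.7 163.8] [0.6152 0.0764 0.06  ]
```

View pics/cmp1.png

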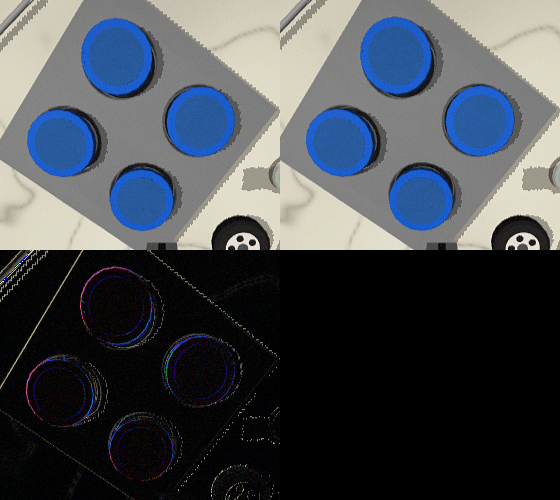

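From above no lid clearly looks cocked, and all four centres are unchanged within 1 px. I'll check shading, and the oblique side and scene views against the start.

```bash
python3 - <<'E'
from h import *
a=cv2.imread('pics/w0.png');b=cv2.imread('pics/w1.png')
def st(im,u,v,r):
    m=np.zeros(im.shape[:2],np.uint8);cv2.circle(m,(int(round(u)),int(round(v))),r,255,-1);return np.array(cv2.mean(im,m)[:3]).round(2)
for n,u,v in(("A",301,198),("B",221,142),("C",360,121),("D",276,56)): print(n,st(a,u,v,18),st(b,u,v,18))
for n in("scene","side"):
    a=cv2.imread(f"pics/{n}0.png");b=read_camera(n)[:,:,::-1].copy();cv2.imwrite(f"pics/{n}1.png",b)
    for x in(a,b):
        for k in lids(x[:,:,::-1].copy(),200):
            e=cv2.fitEllipse(k);(u,v)=e[0]
            if v>100:print(n,np.round([u,v,*e[1],e[2]],2),st(x,u,v,7))
E
```

```text
A [155.52  89.68  40.97] [155.52  89.7   40.94]
B [156.82  90.54  40.64] [156.67  90.38  40.69]
C [155.41  89.42  40.69] [158.63  91.4   41.04]
D [154.26  88.69  39.43] [154.3   88.79  39.57]
scene [324.48 238.91  26.34  31.03  96.79] [71.   33.64 10.38]
scene [368.34 229.36  24.96  30.29 105.6 ] [70.81 33.49 10.25]
scene [310.59 208.86  22.91  29.14  93.04] [73.28 33.6   9.7 ]
scene [351.81 201.55  22.24  27.97 100.76] [74.34 33.39  9.44]
scene [324.44 238.97  26.41  31.11  95.03] [74.31 35.24 10.95]
scene [368.23 229.44  25.14  30.44 102.9 ] [74.05 35.15 10.92]
scene [310.37 208.85  24.5   28.74 104.43] [77.55 36.52 11.34]
scene [351.61 201.63  22.35  28.24  97.  ] [77.81 35.17 10.19]
side [331.95 209.75  26.54  33.03  92.15] [84.87 51.85 33.95]
side [282.11 206.99  26.28  32.87  86.05] [85.26 52.92 35.41]
side [334.31 178.62  22.09  29.95  93.48] [88.11 54.05 36.85]
side [288.67 175.29  21.57  29.63  88.52] [86.88 54.3  37.53]
side [331.99 209.84  24.48  33.15  87.31] [83.12 49.81 31.83]
side [282.08 206.92  26.26  32.72  87.05] [82.81 51.21 33.91]
side [334.22 178.56  21.93  30.19  92.64] [85.55 52.14 35.1 ]
side [288.74 175.37  21.64  29.84  88.69] [84.58 52.56 36.01]
```

Lid C stands out in all three views: its ellipse minor axis went from 22.9 to 24.5 px in scene and 26.5 to 24.5 px in side, and its wrist-view shade changed by 2%. The other lids are unchanged, and C also gave a lower force. I'll press C in its middle.

Call:
servo_tool(
  moves="0.8 -0.2 -1.1 0 0; 1.6 -0.5 -2.2 0 0; 1.6 -0.5 -3.2 0 0; 1.6 -0.5 -3.9 0 0; 1.6 -0.5 -3.9 0 0",
)

```text
time: 10.65
eef_pos: [0.5781, -0.0077, 0.0701]
orientation: [-3.138, 0.008, 0.238]
wrist_force: [-0.4, -0.3, -0.4]
finger_gap: 0.0002
finger_force: 0.0
```

Call:
servo_tool(
  moves="0 0 -0.1 0 0; 0 0 -0.2 0 0; 0 0 -0.3 0 0; 0 0 -0.4 0 0; 0 0 -0.4 0 0",
)

```text
time: 11.15
eef_pos: [0.5809, -0.0081, 0.0596]
orientation: [3.141, -0.001, 0.238]
wrist_force: [2.3, -1.6, 5.7]
finger_gap: 0.0
finger_force: 2.8
```

Call:
servo_tool(
  moves="0 0 -0.05 0 0; 0 0 -0.1 0 0; 0 0 -0.1 0 0; 0 0 -0.1 0 0",
)

```text
time: 11.55
eef_pos: [0.5812, -0.0084, 0.0562]
orientation: [3.14, -0.002, 0.238]
wrist_force: [2.5, -3.3, 8.5]
finger_gap: 0.0003
finger_force: 4.3
```

Call:
servo_tool(
  moves="0 0 -0.05 0 0; 0 0 -0.1 0 0; 0 0 -0.1 0 0; 0 0 -0.1 0 0",
)

```text
time: 11.95
eef_pos: [0.5812, -0.0085, 0.0523]
orientation: [3.14, -0.002, 0.238]
wrist_force: [0.6, -4.3, 8.9]
finger_gap: -0.0003
finger_force: 4.7
```

Call:
servo_tool(
  moves="0 0 -0.05 0 0; 0 0 -0.1 0 0; 0 0 -0.1 0 0; 0 0 -0.1 0 0",
)

```text
time: 12.35
eef_pos: [0.5813, -0.0085, 0.0486]
orientation: [3.14, -0.002, 0.238]
wrist_force: [-0.1, -4.4, 12.3]
finger_gap: -0.0005
finger_force: 6.3
```

Call:
servo_tool(
  moves="0 0 -0.03 0 0; 0 0 -0.06 0 0; 0 0 -0.06 0 0; 0 0 -0.06 0 0",
)

```text
time: 12.75
eef_pos: [0.5814, -0.0085, 0.0464]
orientation: [3.14, -0.003, 0.238]
wrist_force: [-1.3, -4.3, 14.9]
finger_gap: 0.0001
finger_force: 7.3
```

The force of 14.9 N at 17 mm down fits 3.5 mm of seating plus 13.6 mm of foam. I'll release gently and watch the rebound height.

Call:
servo_tool(
  moves="0 0 0.1 0 0; 0 0 0.2 0 0; 0 0 0.28 0 0; 0 0 0.28 0 0; 0 0 0.28 0 0",
)

```text
time: 13.25
eef_pos: [0.5808, -0.0082, 0.0564]
orientation: [3.141, -0.001, 0.238]
wrist_force: [3.6, -3.0, 5.3]
finger_gap: 0.0003
finger_force: 2.4
```

Call:
servo_tool(
  moves="0 0 0.08 0 0; 0 0 0.16 0 0; 0 0 0.3 0 0; 0 0 0.5 0 0; 0 0 1 0 0",
)

```text
time: 13.75
eef_pos: [0.5795, -0.0077, 0.0953]
orientation: [-3.14, 0.002, 0.238]
wrist_force: [0.5, -0.2, -0.2]
finger_gap: -0.0001
finger_force: 0.0
```

Call:
servo_tool(
  moves="-0.4 0.1 1 0 0; -1 0.3 2 0 0; -1.6 0.5 3.1 0 0; -1.6 0.5 3.3 0 0; -1.6 0.5 3.3 0 0",
)

```text
time: 14.25
eef_pos: [0.5167, 0.0122, 0.2302]
orientation: [3.14, -0.004, 0.238]
wrist_force: [0.4, 0.5, -0.6]
finger_gap: 0.0003
finger_force: 0.0
```

Call:
servo_tool(
  moves="0 0 0 0 0; 0 0 0 0 0",
)

```text
time: 14.45
eef_pos: [0.5162, 0.0119, 0.2262]
orientation: [-3.141, 0.002, 0.238]
wrist_force: [-0.5, -0.5, -0.2]
finger_gap: 0.0
finger_force: 0.0
```

```bash
python3 look.py w2; python3 - <<'E'
from h import *
def st(im,u,v,r):
    m=np.zeros(im.shape[:2],np.uint8);cv2.circle(m,(int(round(u)),int(round(v))),r,255,-1);return np.array(cv2.mean(im,m)[:3]).round(2)
b=cv2.imread('pics/w2.png')
for n,u,v in(("A",301,198),("B",221,142),("C",360,121),("D",276,56)): print(n,st(b,u,v,18))
for n in("scene","side"):
    x=read_camera(n)
    for k in lids(x,200):
        e=cv2.fitEllipse(k)
        if e[0][1]>100:print(n,np.round([*e[0],*e[1],e[2]],2))
E
```

```text
14.5 [0.5162 0.0119 0.2263] [ 0.31 -0.26 -0.19]
[300.7 199.5  63.1  63.8  98.2] [0.496  0.0274 0.06  ]
[219.2 142.2  66.4  70.5 123.7] [0.5312 0.1113 0.06  ]
[359.9 120.4  67.4  70.4  25.4] [ 0.58  -0.008  0.06 ]
[275.3  54.8  71.4  78.8 163.4] [0.6152 0.0763 0.06  ]
A [156.21  90.09  41.33]
B [157.35  90.84  40.9 ]
C [156.07  89.84  41.2 ]
D [154.91  89.12  39.81]
scene [324.42 238.96  26.42  31.14  95.46]
scene [368.25 229.41  25.04  30.46 103.77]
scene [310.35 210.27  23.56  29.23  92.77]
scene [351.76 201.57  22.26  28.04  99.83]
side [331.82 211.09  26.47  33.11  92.04]
side [282.17 207.    26.27  32.87  86.73]
side [334.28 178.53  21.85  30.02  93.8 ]
side [288.71 175.38  21.67  29.84  88.57]
```

View pics/w2.png

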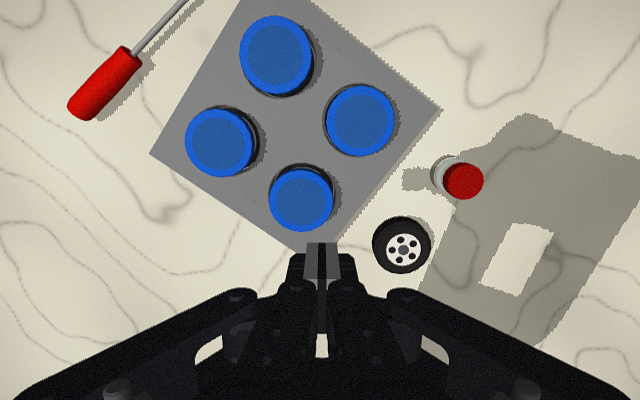

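Lid C at (360,120) is level again: its shade and ellipse match the start. It sits about 1.3 px lower in both oblique views, which fits the 3.5 mm drop. The screwdriver, wheel and jar are where they were.

```bash
python3 -c "
from station import env
print(env.close_job())"
```

```text
the job is handed in; nothing more can be done
None
```

I found the loose lid (the one nearest the paint jar) and pressed it home: it is level and sits about 3.5 mm lower. The other three lids were only pressed lightly (about 5 mm), nothing else was moved, and the job was handed in at about 14.6 s.

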